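Set the run-in throttle to the third click

ROBOT

A 6-joint arm with a two-finger parallel gripper is mounted at the origin on the work surface. World frame = base frame: x ahead of the robot, y to its left, z up, the work surface at z = 0. Lengths are in m, angles in rad, forces in N, time in s.
With the tool pointing down it reaches from about 0.35 to 0.875 m from the base axis. Payload 4.2 kg.
Tool frame: the origin (TCP) lies midway between the tips of the shut fingers; the grasp point (between the pads) lies 19 mm behind it; z points along the fingers, y is the direction in which the jaws open and shut (so a half turn about z gives the same grasp; the last joint's range is limited). The gripper opens to 87 mm and grips with 3 to 60 N. Pads are 19 mm wide; open, the fingers measure 117 mm over their backs; the gripper's body (75 mm by 190 mm) begins 51 mm behind the grasp point.
Start: joints at [-1.02, 0.385, 0.008, 0, -1.194, -0.259], TCP at [0.18, -0.599, 0.223] pointing down, gripper open.
Joint ranges: [-3.14, 3.14], [-1.21, 2.06], [-1.07, 1.41], [-3.16, 2.05], [-2.99, -0.16], [-3.1, 3.1]. Speed limits (rad/s): [2.79, 2.79, 3.14, 3.14, 3.14, 3.14].

INTERFACE

Orientations are given as a unit quaternion [w, x, y, z].
In Python, from rig import arm, optics, nets gives the robot as it stands.
- The arm moves only by the tool arm_command, never from a script. Its argument "motion" is one flat list of numbers, 6 for each row, row after row: the shift along the tool's x, y, z in mm, then the turn, a rotation vector about the tool's x, y, z in degrees. In form: [dx, dy, dz, rx, ry, rz, dx, dy, dz, rx, ry, rz, ...]. A call has 1 to 8 rows; each row shifts and turns the pose as measured when the row begins, along the tool's axes as they then stand; what a row does not reach is not made up. A row lasts 1/12 s, in which the tool goes at most 41.7 mm and 7.16 degrees, less where a joint would pass 70% of its speed; a pose out of reach is approached as far as the arm can. A call with a gripper value outside its range is refused whole. "jaw" is the closure, from 0 (fully open) to 1 (shut), set as the call begins (left out, the last holds). The fingers move at their own pace and stop on an object; the grip force is fixed at half the most. Time passes only in rows, so rows that do not move let the fingers close. It gives the time, the measured TCP pose, the force and the opening at its end, in the units of the state.
- arm.observe(): the state, without advancing time (a new reading comes with each control period).
- optics.snapshot(name): name is "scene" or "top" or "wrist"; returns (picture, depth): 420x560x3 uint8, blue, green, red; 420x560 float32, m along the optical axis (not along the pixel's ray), 0 where there is no reading.
- optics.calibration(name): a dict with "vfov" (degrees; the focal length in pixels is half the picture's height over the tangent of half this angle, whatever the lens; pixels are square), "cx", "cy" (the principal point, pixels), "R" (3x3) and "t" (3): a world point X has camera coordinates R X + t. Camera axes: x right, y down, z forward; pixel columns grow to the right and rows downward; lengths in m; the calibration is good to about 2 mm. The wrist camera is an equidistant fisheye: a pixel r from the principal point sees the ray r / f radians off the axis. A picture is of the moment at which its call begins: read the wrist's pose just before it. calibration takes no time and is no camera call; for the wrist camera it gives the pose at the moment of the call.
- arm.job_done(): hands the job in, once; it reports no verdict.
Trained networks look in the newest picture that a camera, given by its name, has taken for a name from the list of things; names that differ only in an ending like _2 or _b are one class to them, and where a whole thing is asked for, a point or a joint stands for the part that bears it (a point fixed in the world has none). Each returns a list of dicts, best first, with "score" (0 to 1); they miss things now and then, are a little off and sometimes report something else, mostly with a low value. They report only what shows in the picture. A call takes as long as a camera call.
- nets.look_for(label, camera): "location" ([x, y, z] in m, in the coordinates of the camera as it stood for that picture, good to about 4 mm: the middle of the surface that is visible of it).
The state is a dict: "time_s": time; "joint_positions": joint angles; "qd": joint speeds; "tau": joint torques, N m; "position": TCP position; "orientation": TCP orientation; "ft_force": force on the tool from outside, world axes, zero at the start; "wrist_torque": the same for the moment, N m; "gripper_width": opening from 0.0 (shut) to 1.0 (fully open).
Only numpy, scipy, OpenCV 4.12 (cv2) and the standard library are available. Lean on these libraries where they do the work, as an engineer would, in place of code of your own. Each camera call takes 0.05 s, during which the arm holds its last target.

TASK

The rebuilt engine is to be run in at the third throttle step: with the fingertips, push the throttle lever on the test console away from the operator, out of its free idle range and through the clicks, and leave it standing by itself in the third notch. Count the clicks and do not run past the third; push gently, without gripping the lever, and leave the console's buttons and the things lying about alone.

Things in the scene. Friction and masses are not known exactly. Their poses are not given: they have to be found in the camera images.
- console: Engine run-in console bolted to the bench: grey steel box 300 mm deep (its x), 360 mm wide (y), 102 mm high over its deck; origin at the centre of its underside. Its x axis points away from the operator (the robot), y left, z up. On its left half, behind, a gauge hood rises to 164 mm (x 9 to 142, y -30 to 170 mm). The lever swings in the console's x-z plane.
- throttle_pivot (a point): Hidden level axis of the throttle lever, at x = 0, y = -105, z = 75 mm of the console (right half); same axes as the console. It is also the centre of the quadrant: an arched aluminium housing, a cylinder of radius 70 mm and 64 mm wide along y, crown 145 mm above the bench, with a slot along x out of which the lever stands.
- throttle (a joint): Lever angle, rad. 0 leans 0.55 rad towards the operator, 0.55 is upright, 1.0 the far stop. 0 to 0.14: free idle range where it starts (drag about 1 N at the ball). Then four sprung notches at 0.34, 0.54, 0.74 (the third) and 0.94, 25 mm apart at the ball. A click takes about 10 N at the ball; past half-way (0.24, 0.44, 0.64, 0.84) the lever jumps ahead into the next notch and stays there.
- throttle_ball (a point): Centre of the black ball knob, 32 mm in diameter, on the lever's 10 mm round steel stem, 125 mm from the pivot; about 182 mm above the bench in idle, 200 mm when upright. About 35 mm of bare stem shows between ball and quadrant.
- stop_button (a joint): Travel of the mushroom stop button (38 mm wide, on a round yellow housing, top about 20 mm over the deck) at the front left of the deck, x = -100, y = 130 mm of the console; 0 is up, 0.006 m fully pressed. Leave it up.
- start_button (a joint): Travel of the smaller start button (22 mm wide) at x = -100, y = 70 mm of the console's deck; 0 is up, 0.005 m fully pressed. Leave it up.
- socket: A deep steel socket, 27 mm wide and 58 mm tall, standing on the console's deck at the front, left of the throttle; origin under its centre. Bystander.
- oil_can: A pump oil can, body 86 mm wide, 112 mm tall, with a spout to 168 mm high, standing on the bench to the right of the console; origin under its centre. Bystander.
- piston: An engine piston, 70 mm wide and 62 mm tall, standing upright on the bench to the right of the console; origin under its centre. Bystander.
- ratchet: A ratchet handle about 260 mm long and 26 mm high lying on the bench to the left of the console; origin under the middle of its grip, its x axis towards the head. Bystander.

How it is judged:
By the outcome, as a careful person would: the job done as asked, in the order asked, and still so for the second after the job is handed in, with the robot touching nothing.
It also fails if it takes over 58 s, if anything falls off the work surface, if the arm or the gripper's body presses on something with over 40 N, if the wrist force passes 120 N, or if a joint passes its speed limit or range.

## Working session

There is one attempt and no reset: what is moved stays moved. The work goes in short steps, Python scripts to look and compute and a tool call to move; the robot and the scene stay as the last step left them, time stands still between calls to the robot, and variables do not carry over. Pictures are saved under pics/ and viewed, and the job is handed in when it is done.

Besides the shell and the picture viewer there is one more tool, called after "Request:" by a JSON object that holds its "op" and its "data", one argument or row to a line. arm_command: Moves the arm, as the interface text tells. Its arguments: {"type":"object","properties":{"motion":{"type":"array","items":{"type":"number"}},"jaw":{"type":"number"}},"required":["motion"]}

```bash
mkdir -p pics; ls; cat > h.py <<'E'
from rig import arm, optics, nets
import numpy as np, cv2
def snap(n,f):
    p,d=optics.snapshot(n); cv2.imwrite('pics/'+f,p); return p,d
def px2w(n,u,v,z):
    c=optics.calibration(n); f=210/np.tan(np.radians(c['vfov']/2))
    X=np.array([(u-c['cx'])/f*z,(v-c['cy'])/f*z,z]); return np.array(c['R']).T@(X-np.array(c['t']))
def c2w(n,X):
    c=optics.calibration(n); return np.array(c['R']).T@(np.array(X)-np.array(c['t']))
def w2px(n,X):
    c=optics.calibration(n); f=210/np.tan(np.radians(c['vfov']/2)); Y=np.array(c['R'])@np.array(X)+np.array(c['t'])
    return c['cx']+f*Y[0]/Y[2], c['cy']+f*Y[1]/Y[2], Y[2]
E
python3 - <<'E'
from h import *
np.set_printoptions(precision=4,suppress=True)
print(arm.observe())
for n in ['scene','top']:
    snap(n,n+'0.png'); print(n,optics.calibration(n))
    for l in ['console','throttle_ball','throttle','stop_button','start_button','socket','oil_can']:
        print(l,[(round(r['score'],2),c2w(n,r['location'])) for r in nets.look_for(l,n)[:2]])
E
```

```text
pics
{'time_s': 0.0, 'joint_positions': array([-1.0204,  0.3856,  0.0066, -0.0005, -1.1941, -0.2586]), 'qd': array([ 0.0012,  0.0007, -0.0024,  0.0002, -0.001 , -0.0002]), 'tau': array([  0.0003, -39.0666,  18.7406,   4.2199,   0.0109,  -0.0002]), 'position': array([ 0.1796, -0.598 ,  0.2215]), 'orientation': array([-0.0002, -0.1453,  0.9894,  0.0011]), 'ft_force': array([-0.6572,  0.5094,  0.1747]), 'wrist_torque': array([ 0.021 ,  0.0031, -0.0503]), 'gripper_width': 0.9972098902176647}
scene {'vfov': 47.159736731066815, 'cx': 287.0747726463238, 'cy': 209.8113893398252, 'R': array([[ 0.5407,  0.8412, -0.0049],
       [ 0.6141, -0.3987, -0.6811],
       [-0.575 ,  0.3653, -0.7321]]), 't': array([-0.3127, -0.2793,  1.3849])}
console [(0.79, array([ 0.6154, -0.0253,  0.0979]))]
throttle_ball [(0.77, array([ 0.4778, -0.076 ,  0.1848]))]
throttle [(0.59, array([ 0.476 , -0.0782,  0.1833]))]
stop_button [(0.7, array([0.5047, 0.1608, 0.1245]))]
start_button [(0.55, array([0.4856, 0.1054, 0.1234]))]
socket [(0.63, array([0.4789, 0.0616, 0.1411]))]
oil_can [(0.95, array([ 0.4284, -0.2755,  0.0786]))]
top {'vfov': 50.779851456872834, 'cx': 280.14965390646665, 'cy': 209.71807658937968, 'R': array([[-0.0019, -0.9999, -0.0143],
       [-0.9984,  0.0027, -0.0572],
       [ 0.0572,  0.0141, -0.9983]]), 't': array([0.0273, 0.6061, 1.0361])}
console [(0.89, array([0.5615, 0.0002, 0.0974]))]
throttle_ball [(0.61, array([ 0.4742, -0.0679,  0.1903]))]
throttle [(0.57, array([ 0.4744, -0.072 ,  0.1954]))]
stop_button [(0.79, array([0.5004, 0.1645, 0.1271]))]
start_button [(0.39, array([0.4843, 0.1046, 0.1251]))]
socket [(0.45, array([0.4738, 0.063 , 0.1586]))]
oil_can [(0.89, array([ 0.4122, -0.2641,  0.095 ])), (0.28, array([0.5589, 0.002 , 0.0979]))]
```

View pics/scene0.png

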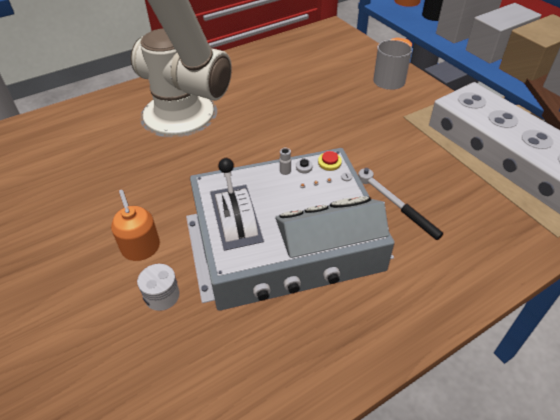

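View pics/top0.png

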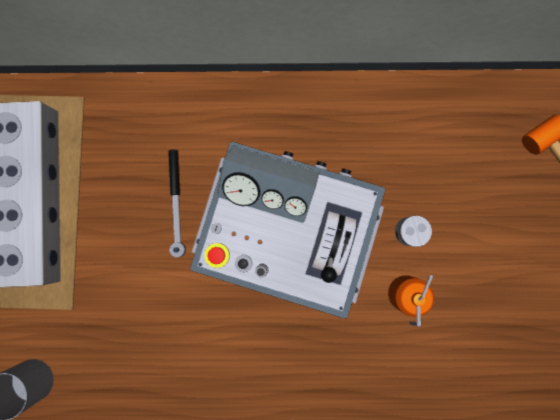

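The scene picture shows the lever ball at (226,165) and the quadrant below it. The socket is at (285,160), the buttons at (304,165) and (330,160), and the oil can and piston on the left. In the top picture the console is turned about -15°, with the ball at about (329,274) and the slot running up to (343,215). Next I'll fit the console pose from depth.

```bash
python3 - <<'E'
from h import *
np.set_printoptions(precision=4,suppress=True)
p,d=snap('top','top1.png')
c=optics.calibration('top'); f=210/np.tan(np.radians(c['vfov']/2))
v,u=np.mgrid[:420,:560]
X=np.stack([(u-c['cx'])/f*d,(v-c['cy'])/f*d,d],-1)-np.array(c['t']); W=X@np.array(c['R'])
m=(W[...,2]>0.09)&(W[...,2]<0.22)&(abs(W[...,0]-.57)<.25)&(abs(W[...,1])<.23)
n,lab,st,ce=cv2.connectedComponentsWithStats(m.astype(np.uint8)); k=1+np.argmax(st[1:,4]); P=W[lab==k]
dk=P[(P[:,2]<0.11)]; print('deck z',np.median(dk[:,2]),len(P))
r=cv2.minAreaRect((P[:,:2]*1000).astype(np.float32)); print(r)
ang=[a for a in (r[2],r[2]-90,r[2]+90,r[2]-180) if abs(a)<45][0]; t=np.radians(ang); 
R=np.array([[np.cos(t),-np.sin(t)],[np.sin(t),np.cos(t)]]); C=np.array(r[0])/1000
print('ang',ang,'C',C)
tw=lambda q:C+R@np.array(q)
print('stop',tw([-.1,.13]),'start',tw([-.1,.07]),'pivot',tw([0,-.105]))
for q in (0,.07,.14,.34,.74): 
  print(q,tw([-.125*np.sin(.55-q),-.105]),.075+.125*np.cos(.55-q))
bm=(W[...,2]>0.15)&(abs(W[...,0]-.475)<.05)&(abs(W[...,1]+.074)<.05)
B=W[bm]; print(len(B),B.min(0),B.max(0),B.mean(0), 'local',(B[:,:2].mean(0)-C)@R)
# sphere fit
from scipy.optimize import least_squares
s=least_squares(lambda x:np.linalg.norm(B-x,axis=1)-.016,[.475,-.074,.18],loss='soft_l1',f_scale=.002); print('sphere',s.x,(s.x[:2]-C)@R)
E
```

```text
deck z 0.10058671901214186 22171
((560.8365478515625, 8.37054443359375), (360.7409362792969, 300.4217224121094), 72.71664428710938)
ang -17.283355712890625 C [0.5608 0.0084]
stop [0.504  0.1622] start [0.4861 0.1049] pivot [ 0.5296 -0.0919]
0 [ 0.4673 -0.0725] 0.18156556525743822
0.07 [ 0.4745 -0.0747] 0.18587436534741053
0.14 [ 0.4821 -0.0771] 0.18964010285207564
0.34 [ 0.5048 -0.0841] 0.19725386434051853
0.74 [ 0.5522 -0.0989] 0.19775052938965879
228 [ 0.4524 -0.0869  0.1504] [ 0.4923 -0.0572  0.2002] [ 0.4708 -0.0725  0.1889] local [-0.0619 -0.104 ]
sphere [ 0.469  -0.0731  0.1814] [-0.0635 -0.1051]
```

The fit gives the pose: centre (0.561, 0.008), yaw -17.3°, with the ball at local x = -63.5, y = -105, so lever angle is about 0.02. Size, deck height and button positions all agree. Now I'll shut the jaws and turn the tool's y to the console's y.

Request:
{"op": "arm_command", "data": {
  "motion": [0,0,0,0,0,6.8,0,0,0,0,0,6.8,0,0,0,0,0,6.8,0,0,0,0,0,6.8,0,0,0,0,0,6.8,0,0,0,0,0,0,0,0,0,0,0,0],
  "jaw": 1
}}

```text
time_s: 1.43
position: [0.1798, -0.5986, 0.2226]
orientation: [0.0, 0.163, 0.987, -0.0]
ft_force: [-0.2, -0.9, 0.2]
gripper_width: 0.553
```

```bash
cat >> h.py <<'E'
from scipy.spatial.transform import Rotation as Ro
C=np.array([.5608,.0084]); T=np.radians(-17.28); RC=np.array([[np.cos(T),-np.sin(T)],[np.sin(T),np.cos(T)]])
def rep(lx,ly,z):
    s=arm.observe(); q=s['orientation']; R=Ro.from_quat([q[1],q[2],q[3],q[0]]); p=s['position']
    tg=np.append(C+RC@np.array([lx,ly]),z)
    D=np.column_stack([-np.append(RC@[1,0],0),np.append(RC@[0,1],0),[0,0,-1]])
    # nearest equivalent half turn
    best=min((D,D@np.diag([-1,-1,1])),key=lambda M:(R.inv()*Ro.from_matrix(M)).magnitude())
    print('t',round(s['time_s'],2),'local',np.round(((p[:2]-C)@RC)*1000,1),'z',round(p[2]*1000,1),'F',np.round(s['ft_force'],1),'w',round(s['gripper_width'],2))
    print('tool shift mm',np.round(R.inv().apply(tg-p)*1000,1),'rot deg',np.round(np.degrees((R.inv()*Ro.from_matrix(best)).as_rotvec()),2))
E
python3 -c "
from h import *
rep(-.115,-.105,.222)"
```

```text
t 1.43 local [-183.5 -692.7] z 222.6 F [-0.2 -0.9  0.2] w 0.55
tool shift mm [-53.5 589.3   0.6] rot deg [-0.01  0.01 -1.45]
```

Request:
{"op": "arm_command", "data": {
  "motion": [-3.5,38,0,0,0,-1.4,-3.5,38,0,0,0,0,-3.5,38,0,0,0,0,-3.5,38,0,0,0,0,-3.5,38,0,0,0,0,-3.5,38,0,0,0,0,-3.5,38,0,0,0,0,-3.5,38,0,0,0,0]
}}

```text
time_s: 2.1
position: [0.2968, -0.3119, 0.2197]
orientation: [0.0, 0.144, 0.99, -0.001]
ft_force: [1.9, 0.1, 0.1]
gripper_width: 0.018
```

```bash
python3 -c "
from h import *
rep(-.115,-.105,.222)"
```

```text
t 2.1 local [-156.9 -384.3] z 219.7 F [1.9 0.1 0.1] w 0.02
tool shift mm [-45.5 278.7  -2.9] rot deg [-0.13  0.03  0.74]
```

Request:
{"op": "arm_command", "data": {
  "motion": [-5,34,0,0,0,0.7,-5,34,0,0,0,0,-5,34,0,0,0,0,-5,34,0,0,0,0,-5,34,0,0,0,0,-5,34,0,0,0,0,-5,34,0,0,0,0,-5,34,0,0,0,0]
}}

```text
time_s: 2.77
position: [0.4152, -0.0485, 0.2234]
orientation: [0.006, 0.137, 0.991, -0.001]
ft_force: [-0.5, 0.0, 0.1]
gripper_width: 0.004
```

```bash
python3 -c "
from h import *
rep(-.115,-.105,.222)"
```

```text
t 2.77 local [-122.1  -97.6] z 223.4 F [-0.5  0.   0.1] w 0.0
tool shift mm [-6.9 -7.6  1.4] rot deg [0.02 0.67 1.58]
```

Request:
{"op": "arm_command", "data": {
  "motion": [-3,-7.5,0,0,0.6,1.6,0,0,13,0,0,0,0,0,13,0,0,0,0,0,13,0,0,0,0,0,12,0,0,0,0,0,0,0,0,0,0,0,0,0,0,0]
}}

```text
time_s: 3.35
position: [0.4218, -0.0487, 0.1734]
orientation: [0.005, 0.133, 0.991, 0.001]
ft_force: [0.9, 0.2, 0.4]
gripper_width: 0.004
```

```bash
python3 -c "
from h import *
snap('top','top2.png');snap('scene','scene2.png')
rep(-.091,-.105,.170)"
```

```text
t 3.45 local [-115.7  -95.7] z 173.7 F [ 0.1 -0.3 -1. ] w 0.0
tool shift mm [-24.3 -10.1   3.9] rot deg [0.27 0.53 1.89]
```

View pics/scene2.png

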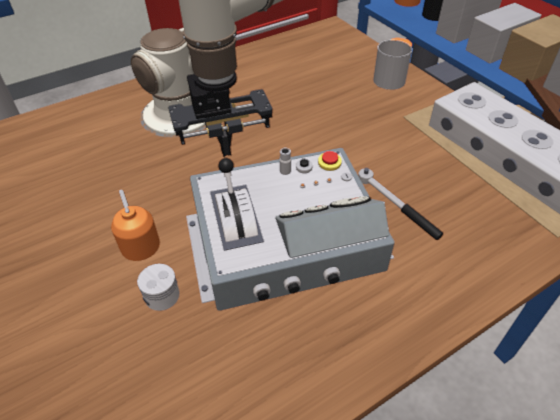

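The shut fingertips are at about (226,150), just on the operator's side of the ball at (226,165), and nothing is touched. I'll correct the sideways offset.

Request:
{"op": "arm_command", "data": {
  "motion": [0,-8,3,0,0.4,2,0,-5,0,0,0,1,0,0,0,0,0,0,0,0,0,0,0,0]
}}

```text
time_s: 3.78
position: [0.4192, -0.0627, 0.1727]
orientation: [0.003, 0.162, 0.987, 0.003]
ft_force: [0.5, 0.6, -0.5]
gripper_width: 0.002
```

```bash
python3 -c "
from h import *
rep(-.091,-.105,.170)"
```

```text
t 3.78 local [-114.1 -109.9] z 172.7 F [ 0.5  0.6 -0.5] w 0.0
tool shift mm [-22.9   5.4   2.9] rot deg [ 0.4   0.33 -1.38]
```

Request:
{"op": "arm_command", "data": {
  "motion": [-5,4,2,0,0,-1,-5,0,0,0,0,0,-4,0,0,0,0,0,0,0,0,0,0,0]
}}

```text
time_s: 4.12
position: [0.4359, -0.0635, 0.1715]
orientation: [0.005, 0.153, 0.988, 0.003]
ft_force: [-0.3, -0.5, -0.4]
gripper_width: 0.009
```

```bash
python3 -c "
from h import *
rep(-.078,-.105,.170)"
```

```text
t 4.12 local [ -97.9 -105.7] z 171.5 F [-0.3 -0.5 -0.4] w 0.01
tool shift mm [-19.9   0.8   1.7] rot deg [ 0.45  0.46 -0.27]
```

Request:
{"op": "arm_command", "data": {
  "motion": [-4,0,1,0,0,0,-4,0,0,0,0,0,-4,0,0,0,0,0,-4,0,0,0,0,0,-3,0,0,0,0,0,0,0,0,0,0,0]
}}

```text
time_s: 4.62
position: [0.4534, -0.0692, 0.1698]
orientation: [0.001, 0.153, 0.988, 0.003]
ft_force: [-2.6, 1.5, 1.2]
gripper_width: 0.006
```

```bash
cat >> h.py <<'E'
def ball(fn):
    p,d=snap('scene',fn)
    r=nets.look_for('throttle_ball','scene')
    for k in r[:2]:
        w=c2w('scene',k['location']); l=(w[:2]-C)@RC; print('ball',round(k['score'],2),np.round(l*1000,1),round(w[2]*1000,1))
    c=optics.calibration('scene'); f=210/np.tan(np.radians(c['vfov']/2))
    v,u=np.mgrid[:420,:560]
    W=(np.stack([(u-c['cx'])/f*d,(v-c['cy'])/f*d,d],-1)-np.array(c['t']))@np.array(c['R'])
    L=np.concatenate([(W[...,:2]-C)@RC,W[...,2:]],-1)
    # dark pixels near ball arc, render-fit over q
    m=(p.max(-1)<70)&(d>0)&(abs(L[...,1]+.105)<.017)&(L[...,2]>.165)&(L[...,2]<.22)&(abs(L[...,0])<.1)
    B=L[m]
    best=[]
    for q in np.arange(0,1.0,.01):
        cc=np.array([-.125*np.sin(.55-q),-.105,.075+.125*np.cos(.55-q)])
        e=abs(np.linalg.norm(B-cc,axis=1)-.016); best.append((np.sum(e<.0025),round(q,2)))
    print('n',len(B),'q fits',sorted(best,reverse=True)[:5])
E
python3 -c "
from h import *
rep(-.066,-.105,.170);ball('s3.png')"
```

```text
t 4.62 local [ -79.5 -106. ] z 169.8 F [-2.6  1.5  1.2] w 0.01
tool shift mm [-13.5   1.1  -0.2] rot deg [ 0.36  0.04 -0.27]
ball 0.88 [ -39.6 -106. ] 189.6
n 298 q fits [(np.int64(158), np.float64(0.1)), (np.int64(156), np.float64(0.11)), (np.int64(134), np.float64(0.12)), (np.int64(132), np.float64(0.09)), (np.int64(108), np.float64(0.13))]
```

View pics/s3.png

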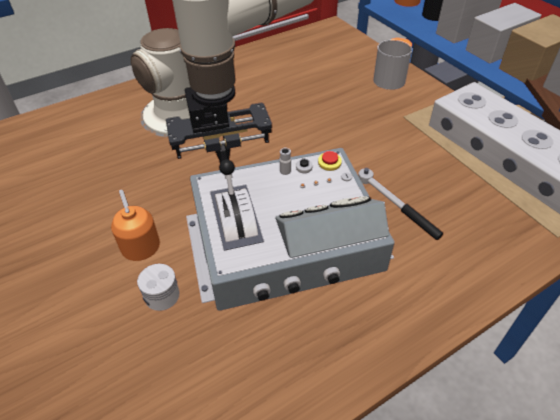

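The ball sits at (227,167) against the fingers, fit q≈0.10 and TCP offset 25.7 mm, which matches prediction. First click is due at TCP x≈-64.

Request:
{"op": "arm_command", "data": {
  "motion": [-3,0,0,0,0,0,-3,0,0,0,0,0,-3,0,0,0,0,0,-2,0,0,0,0,0,-2,0,0,0,0,0,-2,0,0,0,0,0,0,0,0,0,0,0]
}}

```text
time_s: 5.3
position: [0.4557, -0.0705, 0.1689]
orientation: [-0.013, 0.153, 0.988, 0.005]
ft_force: [-4.0, 3.2, 0.4]
gripper_width: 0.008
```

```bash
python3 -c "
from h import *
rep(-.060,-.105,.170);ball('s4.png')"
```

```text
t 5.3 local [ -77.  -106.6] z 168.9 F [-4.   3.2  0.4] w 0.01
tool shift mm [-16.9   1.7  -1.5] rot deg [ 0.28 -1.57 -0.32]
ball 0.89 [ -36.1 -104.8] 194.3
n 288 q fits [(np.int64(166), np.float64(0.13)), (np.int64(154), np.float64(0.12)), (np.int64(149), np.float64(0.14)), (np.int64(133), np.float64(0.11)), (np.int64(122), np.float64(0.15))]
```

Request:
{"op": "arm_command", "data": {
  "motion": [-6,0,0,0,-0.8,0,-6,0,0,0,-0.8,0,-6,0,0,0,0,0]
}}

```text
time_s: 5.65
position: [0.4661, -0.0746, 0.1681]
orientation: [-0.006, 0.153, 0.988, 0.003]
ft_force: [-1.7, 1.6, 1.2]
gripper_width: 0.005
```

```bash
python3 -c "
from h import *
rep(-.060,-.105,.170);ball('s5.png')"
```

```text
t 5.65 local [ -65.8 -107.4] z 168.1 F [-1.7  1.6  1.2] w 0.0
tool shift mm [-5.8  2.4 -2. ] rot deg [ 0.18 -0.75 -0.32]
ball 0.83 [ -28.6 -106.4] 195.6
n 283 q fits [(np.int64(164), np.float64(0.22)), (np.int64(159), np.float64(0.23)), (np.int64(152), np.float64(0.21)), (np.int64(145), np.float64(0.24)), (np.int64(125), np.float64(0.2))]
```

Fit gives q≈0.225, just before the first click.

Request:
{"op": "arm_command", "data": {
  "motion": [-5,1,0,0,-0.7,0,0,1,-1,0,0,0]
}}

```text
time_s: 5.92
position: [0.4756, -0.0749, 0.1692]
orientation: [0.004, 0.153, 0.988, 0.002]
ft_force: [0.7, -0.0, 0.8]
gripper_width: 0.007
```

```bash
python3 -c "
from h import *
rep(-.052,-.105,.170);ball('s6.png')"
```

```text
t 5.92 local [ -56.6 -104.8] z 169.2 F [ 0.7 -0.   0.8] w 0.01
tool shift mm [-4.6 -0.1 -0.7] rot deg [ 0.24  0.39 -0.35]
n 283 q fits [(np.int64(170), np.float64(0.31)), (np.int64(167), np.float64(0.3)), (np.int64(166), np.float64(0.32)), (np.int64(146), np.float64(0.33)), (np.int64(130), np.float64(0.29))]
```

First click: lever in notch 1 and finger unloaded. Second click due at TCP x≈-39.

Request:
{"op": "arm_command", "data": {
  "motion": [-5,0,0,0,0.3,0,-6,0,0,0,-0.3,0,-6,0,0,0,-0.8,0]
}}

```text
time_s: 6.27
position: [0.4889, -0.0793, 0.1694]
orientation: [0.006, 0.153, 0.988, 0.001]
ft_force: [-2.2, 3.0, 1.9]
gripper_width: 0.007
```

```bash
python3 -c "
from h import *
rep(-.040,-.105,.170);ball('s7.png')"
```

```text
t 6.27 local [ -42.6 -105.1] z 169.4 F [-2.2  3.   1.9] w 0.01
tool shift mm [-2.6  0.2 -0.6] rot deg [ 0.2   0.71 -0.35]
ball 0.77 [  -7.8 -103.8] 203.6
n 268 q fits [(np.int64(186), np.float64(0.4)), (np.int64(179), np.float64(0.39)), (np.int64(167), np.float64(0.38)), (np.int64(166), np.float64(0.41)), (np.int64(137), np.float64(0.42))]
```

Request:
{"op": "arm_command", "data": {
  "motion": [-5,0,0,0,0,0,0,0,0,0,0,0]
}}

```text
time_s: 6.53
position: [0.4962, -0.0814, 0.1696]
orientation: [0.009, 0.153, 0.988, 0.001]
ft_force: [-0.1, -0.4, -0.4]
gripper_width: 0.004
```

```bash
python3 -c "
from h import *
rep(-.027,-.105,.170);ball('s8.png')"
```

```text
t 6.53 local [ -35.  -104.9] z 169.6 F [-0.1 -0.4 -0.4] w 0.0
tool shift mm [-8.1 -0.  -0.2] rot deg [ 0.22  0.98 -0.31]
ball 0.64 [   4.9 -101.9] 204.4
ball 0.63 [ 62.8 -18.1] 98.3
n 304 q fits [(np.int64(171), np.float64(0.51)), (np.int64(171), np.float64(0.5)), (np.int64(164), np.float64(0.52)), (np.int64(148), np.float64(0.49)), (np.int64(129), np.float64(0.53))]
```

Second click done. Third is due at TCP x≈-14.5.

Request:
{"op": "arm_command", "data": {
  "motion": [-7,0,0,0,0.7,0,-6,0,0,0,0,0,-5,0,0,0,-0.8,0]
}}

```text
time_s: 6.88
position: [0.5104, -0.0866, 0.1693]
orientation: [0.006, 0.153, 0.988, 0.001]
ft_force: [-3.3, 3.2, 2.7]
gripper_width: 0.005
```

```bash
python3 -c "
from h import *
rep(-.0135,-.105,.170);ball('s9.png')"
```

```text
t 6.88 local [ -19.9 -105.7] z 169.3 F [-3.3  3.2  2.7] w 0.0
tool shift mm [-6.4  0.7 -0.6] rot deg [ 0.18  0.67 -0.37]
ball 0.64 [  13.3 -105.8] 204.8
n 284 q fits [(np.int64(204), np.float64(0.57)), (np.int64(202), np.float64(0.58)), (np.int64(189), np.float64(0.59)), (np.int64(166), np.float64(0.56)), (np.int64(162), np.float64(0.6))]
```

Request:
{"op": "arm_command", "data": {
  "motion": [-5,0,0,0,0,0,-4,0,0,0,0,0]
}}

```text
time_s: 7.15
position: [0.5198, -0.0894, 0.1696]
orientation: [0.008, 0.153, 0.988, 0.001]
ft_force: [0.6, 0.4, 0.3]
gripper_width: 0.003
```

```bash
python3 -c "
from h import *
rep(-.0135,-.105,.170);ball('s10.png')"
```

```text
t 7.15 local [ -10.1 -105.6] z 169.6 F [0.6 0.4 0.3] w 0.0
tool shift mm [ 3.4  0.5 -0.5] rot deg [ 0.22  0.89 -0.31]
ball 0.57 [  26.6 -101.6] 201.0
n 323 q fits [(np.int64(179), np.float64(0.72)), (np.int64(178), np.float64(0.71)), (np.int64(164), np.float64(0.73)), (np.int64(163), np.float64(0.7)), (np.int64(138), np.float64(0.74))]
```

Third click: q≈0.72 with the finger unloaded. I'll back straight off, then look.

Request:
{"op": "arm_command", "data": {
  "motion": [8,0,0,0,0,0,14,0,0,0,0,0,18,0,0,0,0,0,18,0,0,0,0,0,18,0,0,0,0,0,12,0,0,0,0,0,0,0,-15,0,0,0,0,0,-20,0,0,0]
}}

```text
time_s: 7.92
position: [0.426, -0.063, 0.198]
orientation: [0.003, 0.155, 0.988, -0.001]
ft_force: [-0.5, 0.3, 0.1]
gripper_width: 0.003
```

Request:
{"op": "arm_command", "data": {
  "motion": [5,0,-20,0,0,0,5,0,-15,0,0,0,0,0,0,0,0,0,0,0,0,0,0,0,0,0,0,0,0,0,0,0,0,0,0,0]
}}

```text
time_s: 8.42
position: [0.414, -0.0598, 0.2365]
orientation: [0.006, 0.155, 0.988, 0.0]
ft_force: [-0.3, -0.6, 0.3]
gripper_width: 0.006
```

```bash
python3 -c "
from h import *
rep(-.115,-.105,.22);ball('s11.png');snap('top','top11.png')
for l in ['stop_button','start_button','socket']: print(l,[(round(r['score'],2),np.round(c2w('scene',r['location']),4)) for r in nets.look_for(l,'scene')[:1]])"
```

```text
t 8.42 local [-119.9 -108.7] z 236.5 F [-0.3 -0.6  0.3] w 0.01
tool shift mm [-4.6  3.7 16.5] rot deg [ 0.12  0.72 -0.52]
ball 0.56 [  27.6 -102. ] 202.9
n 187 q fits [(np.int64(169), np.float64(0.71)), (np.int64(164), np.float64(0.72)), (np.int64(163), np.float64(0.7)), (np.int64(147), np.float64(0.69)), (np.int64(131), np.float64(0.73))]
stop_button [(0.47, array([0.5073, 0.1609, 0.1263]))]
start_button [(0.38, array([0.489 , 0.1039, 0.1192]))]
socket [(0.83, array([0.4789, 0.062 , 0.1407]))]
```

View pics/s11.png

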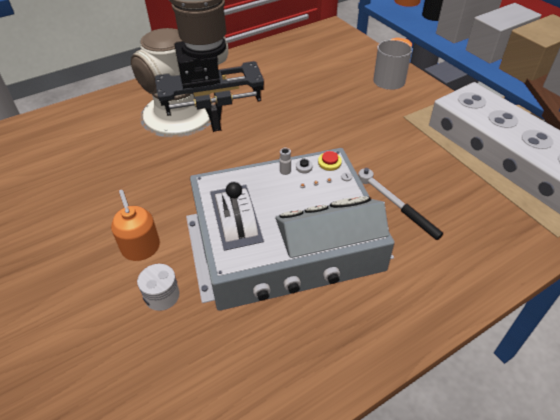

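View pics/top11.png

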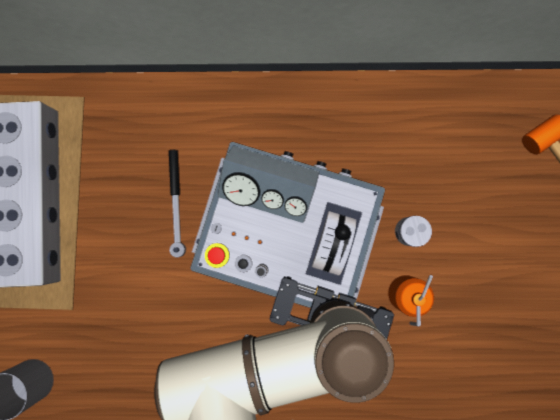

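The lever stands free with the ball at (234,190) in the scene picture and (343,231) in the top one. The fit of 0.71 carries the same -0.03 bias as at notches 1 and 2, which read 0.31 and 0.51. The fingers are clear and the other things are where they were.

```bash
python3 -c "
from h import *
print(arm.job_done())"
```

```text
the job is handed in; nothing more can be done
None
```

The throttle lever is standing by itself in the third notch, and the job is handed in at about 8.5 s on the robot's clock. I pushed the ball with the shut fingertips through three separate clicks without gripping it, then backed the arm off.

- **Lever angle:** the scene-camera fit reads 0.71 with the arm clear, against 0.74 for the third notch. It read 0.31 and 0.51 in notches 1 and 2, so it runs a steady 0.03 low. I did not repeat the exact fit from the top camera; its picture only agrees by eye.
- **Forces:** the wrist force read at the end of each move stayed under about 6 N while pushing. It was about zero after each click and after backing off.
- **Other things:** the stop and start buttons and the socket were found within about 6 mm of where they started. That does not exclude a few millimetres of button travel, but the fingers never came near them. The oil can, piston and ratchet look unmoved in the last pictures.
- **Disagreement:** the network's ball position for the free lever was about 4 mm further forward and 5 mm higher than the third notch would put it. That is about its stated accuracy, and far less than the 25 mm between notches.

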